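# Sweep the tested power modules into the reject fence

## Robot

A 6-joint arm with a two-finger parallel gripper is mounted at the origin on the work surface. World frame = base frame: x ahead of the robot, y to its left, z up, the work surface at z = 0. Lengths are in mm, angles in rad, forces in N, time in s.
With the tool pointing down it reaches from about 275 to 750 mm from the base axis. Payload 10.2 kg.
Tool frame: the origin (TCP) lies midway between the tips of the shut fingers; the grasp point (between the pads) lies 19 mm behind it; z points along the fingers, y is the line along which they close (so a half turn about z gives the same grasp; the last joint's range is limited). The gripper opens to 85 mm and grips with 20 to 120 N. Pads are 22 mm wide; open, the fingers measure 114 mm over their backs; the gripper's body (76 mm by 85 mm) begins 54 mm behind the grasp point. The pads swing forward as they close: fully open they stand 13 mm farther back than shut.
Start: joints at [1.054, 0.313, 1.498, -0, 1.331, -0.223], TCP at [152.048, 502.506, 231.294] pointing down, gripper open.
Joint ranges: [-2.94, 2.94], [-0.97, 2.17], [0.19, 2.56], [-1.23, 4.37], [0.02, 3.11], [-2.88, 2.88]. Speed limits (rad/s): [2.39, 2.39, 3.01, 3.14, 3.14, 3.14].

## Interface

Orientations are given as a unit quaternion [w, x, y, z].
In Python, from rig import ctrl, capture, camera_info gives the robot as it stands.
- The arm moves only by the tool apply_moves, never from a script. Its argument "targets" is a list of rows, each a list of 3 entries, a list of its own where there are three numbers: the finger opening in mm, from 0 to 85.4, then the shift along the world's x, y, z in mm, then the turn, a rotation vector about the world's x, y, z in degrees. In form: [[grip, [dx, dy, dz], [rx, ry, rz]], ...]. A call has 1 to 20 rows; each row is the pose to reach, as a shift and turn from the pose commanded when the call began; what a row does not reach only later rows make up. A row lasts 1/10 s, in which the tool goes at most 50 mm and 8.59 degrees, less where a joint would pass 70% of its speed; a pose out of reach is approached as far as the arm can. A call with a gripper value outside its range is refused whole. The fingers move at their own pace and stop on an object; "squeeze" is the grip in N (left out, the last holds). Time passes only in rows, so rows that repeat a pose let the fingers close. It gives the time, the measured TCP pose, the force, the opening and the grip force at its end, in the units of the state.
- ctrl.sense(): the state, without advancing time (a new reading comes with each control period).
- capture(name): name is "scene" or "side" or "wrist"; returns (picture, depth): 420x560x3 uint8, blue, green, red; 420x560 float32, mm along the optical axis (not along the pixel's ray), 0 where there is no reading.
- camera_info(name): a dict with "vfov" (degrees; the focal length in pixels is half the picture's height over the tangent of half this angle, whatever the lens; pixels are square), "cx", "cy" (the principal point, pixels), "extrinsics" (4x4, takes a point from camera to world coordinates). Camera axes: x right, y down, z forward; pixel columns grow to the right and rows downward; lengths in mm; the calibration is good to about 2 mm. A picture is of the moment at which its call begins: read the wrist's pose just before it. camera_info takes no time and is no camera call; for the wrist camera it gives the pose at the moment of the call.
- ctrl.finish_job(): hands the job in; it is judged then, once.
The state is a dict: "time_s": time; "joints": joint angles; "dq": joint speeds; "tau": joint torques, N m; "eef_pos": TCP position; "ee_rot": TCP orientation; "force": force on the tool from outside, world axes, zero at the start; "wrist_torque": the same for the moment, N m; "grip_width": opening from 0.0 (shut) to 1.0 (fully open); "grip_force": force on a finger pad.
Only numpy, scipy, OpenCV 4.12 (cv2) and the standard library are available. Lean on these libraries where they do the work, as an engineer would, in place of code of your own. Each camera call takes 0.05 s, during which the arm holds its last target. There are 200 camera calls.

## Task

Three tested power transistor modules lie scattered on the bench: sweep all three across the bench top with the fingertips, through the open side of the low aluminium fence, until each lies inside it. Only push them, so that they slide flat on the bench: do not lift, carry or tip them. Leave the heat sink that stands among them, the test fixture and the mouse where they are.

Things in the scene. Friction and masses are not known exactly. Their poses are not given: they have to be found in the camera images.
- fence: low three-sided aluminium fence fixed to the bench, walls 20 mm high, 4 mm thick, no floor (bench top inside, height 0). Inside 180 mm wide (own x, -90 to +90 mm), 120 mm deep (own y, 0 to +120 mm). Origin: on the bench at the middle of the open side; own y points from the open side to the back wall; z up. Flat screw feet outside the side walls
- module1: tested power transistor module, a loose flat black rectangular block with a copper underside and four steel screw terminals on top, 38 (own x) x 25 (own y) x 11 mm high, about 30 g, lying flat on the bench. Origin: centre of its underside; z up. The three modules are identical
- module2: tested power transistor module, a loose flat black rectangular block with a copper underside and four steel screw terminals on top, 38 (own x) x 25 (own y) x 11 mm high, about 30 g, lying flat on the bench. Origin: centre of its underside; z up. The three modules are identical
- module3: tested power transistor module, a loose flat black rectangular block with a copper underside and four steel screw terminals on top, 38 (own x) x 25 (own y) x 11 mm high, about 30 g, lying flat on the bench. Origin: centre of its underside; z up. The three modules are identical
- heatsink: small bare aluminium finned heat sink standing loose among the modules, to be left alone, 30 x 30 x 30 mm, 60 g. Origin: centre of its underside
- fixture: test fixture, to be left alone: loose white plastic box 90 (own x) x 110 (own y) x 34 mm high with a green circuit board and black socket on top, 55 mm high in all. Origin: centre of its underside
- mouse: black computer mouse, to be left alone, 105 (own x) x 62 (own y) x 32 mm high. Origin: centre of its underside

How it is judged:
By the outcome, as a careful person would: the job done as asked, in the order asked, and still so for the second after the job is handed in, with the robot touching nothing.
It also fails if it takes over 72 s, if anything falls off the work surface, if the arm or the gripper's body presses on something with over 40 N, if the wrist force passes 120 N, or if a joint passes its speed limit or range.

## Working session

There is one attempt and no reset: what is moved stays moved. The work goes in short steps, Python scripts to look and compute and a tool call to move; the robot and the scene stay as the last step left them, time stands still between calls to the robot, and variables do not carry over. Pictures are saved under pics/ and viewed, at most 10 in all, crops included, and the job is handed in when it is done.

Besides the shell and the picture viewer there is one more tool, called after "Request:" as a command line: name --argument value ..., lists and objects as JSON in quotes. apply_moves: Moves the arm, as the interface text tells. Its arguments: {"type":"object","properties":{"targets":{"type":"array","items":{"type":"array"}},"squeeze":{"type":"number"}},"required":["targets"]}

```bash
mkdir -p pics
cat > h.py <<'E'
import numpy as np,cv2
from rig import ctrl,capture,camera_info
def grab(n,tag):
    i=camera_info(n);p,d=capture(n);cv2.imwrite(f'pics/{tag}.png',p);np.savez(f'{tag}.npz',p=p,d=d,E=np.array(i['extrinsics']),v=i['vfov'],c=[i['cx'],i['cy']])
def load(tag): return np.load(f'{tag}.npz')
def cloud(z):
    d=z['d'];H,W=d.shape;f=H/2/np.tan(np.radians(z['v'])/2)
    v,u=np.mgrid[:H,:W];P=np.stack([(u-z['c'][0])/f*d,(v-z['c'][1])/f*d,d,np.ones_like(d)],-1)
    P=P@np.array(z['E']).T;P[d==0]=np.nan;return P[...,:3]
def ray(z,u,v,h):
    H=z['d'].shape[0];f=H/2/np.tan(np.radians(float(z['v']))/2);E=z['E']
    r=E[:3,:3]@[(u-z['c'][0])/f,(v-z['c'][1])/f,1];o=E[:3,3];return o+r*(h-o[2])/r[2]
E
python3 - <<'E'
from h import *
for n in ['scene','side']:
    grab(n,n)
    z=load(n);print(n,z['E'].round(2).tolist(),z['v'],z['c'])
s=ctrl.sense();print(s['time_s'],s['eef_pos'],s['ee_rot'])
E
```

```text
scene [[0.16, 0.76, -0.64, 1084.44], [0.99, -0.13, 0.09, -158.64], [-0.01, -0.64, -0.77, 666.0], [0.0, 0.0, 0.0, 1.0]] 48.854142066740046 [275.4654888  212.91985708]
side [[0.95, -0.21, 0.23, 313.26], [-0.32, -0.63, 0.71, -769.4], [-0.0, -0.75, -0.66, 655.67], [0.0, 0.0, 0.0, 1.0]] 49.462027224362345 [283.29118104 205.78536634]
0.1 [151.93387201 502.3115074  230.81163628] [-2.03360213e-04  1.46363776e-01  9.89230682e-01 -5.10658160e-04]
```

View pics/scene.png

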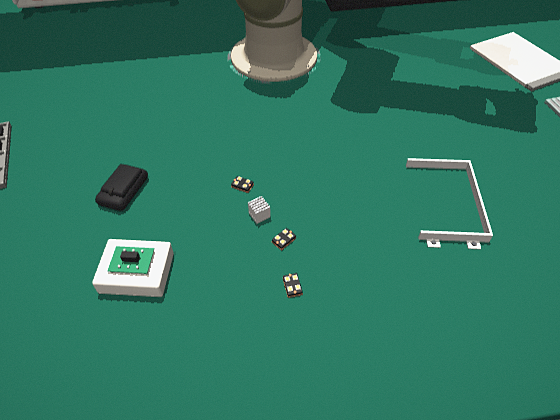

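View pics/side.png

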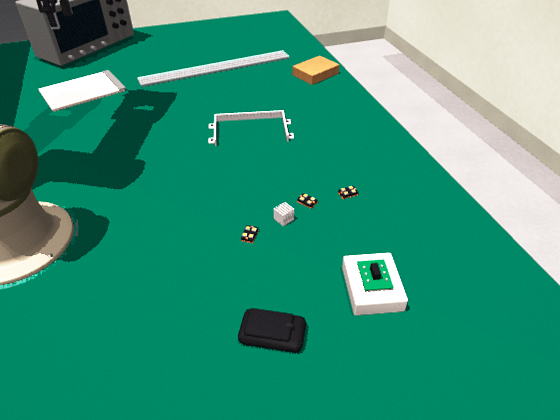

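The scene view shows the modules at about (242,184), (284,237) and (292,285), the heat sink at (259,209), and the fence at columns 407–492, open to the left. The side view agrees: modules at (249,234), (307,200) and (348,192), heat sink at (284,213).

Run:
```python
from h import *
for n,rois in [('scene',dict(m1=(225,170,260,196),hs=(244,193,275,224),m2=(268,224,300,252),m3=(278,270,308,300),fence=(400,152,500,250))),
          ('side',dict(m1=(238,222,262,246),hs=(270,200,296,226),m2=(296,191,320,210),m3=(336,182,360,202),fence=(205,105,298,148)))]:
    z=load(n);P=cloud(z)
    print(n)
    for k,(a,b,c,d) in rois.items():
        Q=P[b:d,a:c].reshape(-1,3);im=z['p'][b:d,a:c].reshape(-1,3).astype(int)
        bench=np.nanmedian(Q[(im[:,1]-im[:,2]>50)],0)[2]
        m=(im[:,1]-im[:,2]<40)&~np.isnan(Q[:,2])
        if k[0]=='m': m&=(Q[:,2]>bench+6)
        else: m&=Q[:,2]>bench+12
        T=Q[m]
        r=cv2.minAreaRect(T[:,:2].astype(np.float32))
        print(k,'bench z',bench.round(1),'top',np.percentile(T[:,2],[50,95]).round(1),'mean',T.mean(0).round(1),'rect',np.round(r[0],1),np.round(r[1],1),round(r[2],1),len(T))
        if k=='fence': print(cv2.boxPoints(r).round(1).tolist())
# pixel rays fence corners (top inner) at z=20
z=load('scene')
for u,v in [(408,160),(470,160),(491,236),(421,234)]: print(ray(z,u,v,20).round(1))
# enlarged crop
p=z['p'];cv2.imwrite('pics/c1.png',cv2.resize(p[165:305,220:320],None,fx=5.5,fy=4.2*1.3-1.2+0.0,interpolation=cv2.INTER_CUBIC)[:600] if 0 else cv2.resize(p[168:303,222:312],None,fx=4.4,fy=4.4,interpolation=cv2.INTER_CUBIC))
cv2.imwrite('pics/c2.png',cv2.resize(p[150:255,395:505],None,fx=5.5,fy=5.5,interpolation=cv2.INTER_CUBIC))
```

```text
scene
m1 bench z 1.3 top [10.7 13. ] mean [ 453.2 -133.7   10.7] rect [ 452.  -133.8] [38.6 24.9] 56.3 187
hs bench z 1.2 top [28.3 32.1] mean [ 534.7 -110.9   26.4] rect [ 531.7 -110.5] [31.3 30.2] 22.7 323
m2 bench z 1.3 top [10.5 12.9] mean [598.  -75.3  10.4] rect [596.7 -74.8] [24.9 39.3] 35.6 239
m3 bench z 1.0 top [10.4 12.6] mean [694.1 -77.2  10.4] rect [693.  -77.1] [38.7 24.1] 3.1 294
fence bench z 1.0 top [19.2 22.5] mean [567.5 259.8  18.6] rect [554.7 242.9] [125.1 193.1] 77.7 865
[[447.1000061035156, 202.3000030517578], [635.7999877929688, 161.1999969482422], [662.4000244140625, 283.5], [473.70001220703125, 324.5]]
side
m1 bench z 1.4 top [10.6 13. ] mean [ 450.7 -135.4   10.6] rect [ 450.8 -133.9] [37.2 24.8] 55.0 168
hs bench z 1.4 top [27.8 32.3] mean [ 530.2 -113.3   26. ] rect [ 531.1 -110.6] [33.1 30.9] 23.9 253
m2 bench z 1.5 top [10.9 13.4] mean [595.6 -77.   10.9] rect [595.5 -76. ] [23.7 37.1] 38.7 133
m3 bench z 1.6 top [10.9 13.3] mean [691.1 -78.9  10.9] rect [691.4 -78.6] [37.9 23.7] 3.3 124
fence bench z 1.6 top [20.  22.7] mean [566.9 278.1  19.1] rect [555.6 243.3] [128.3 188. ] 77.7 307
[[450.0, 200.60000610351562], [633.7999877929688, 160.60000610351562], [661.0999755859375, 286.0], [477.29998779296875, 326.1000061035156]]
[455.3 202.1  20. ]
[475.9 324.   20. ]
[661.8 279.6  20. ]
[637.8 161.7  20. ]
```

View pics/c1.png

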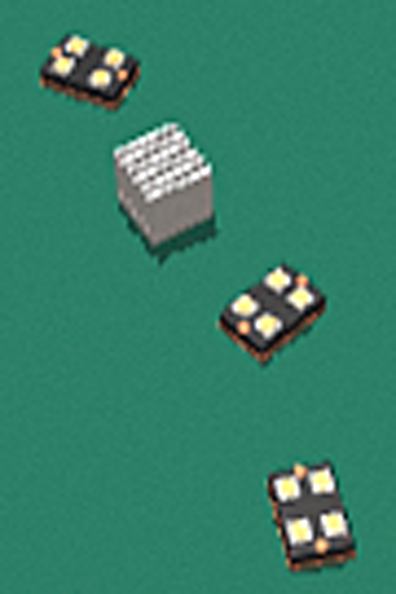

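View pics/c2.png

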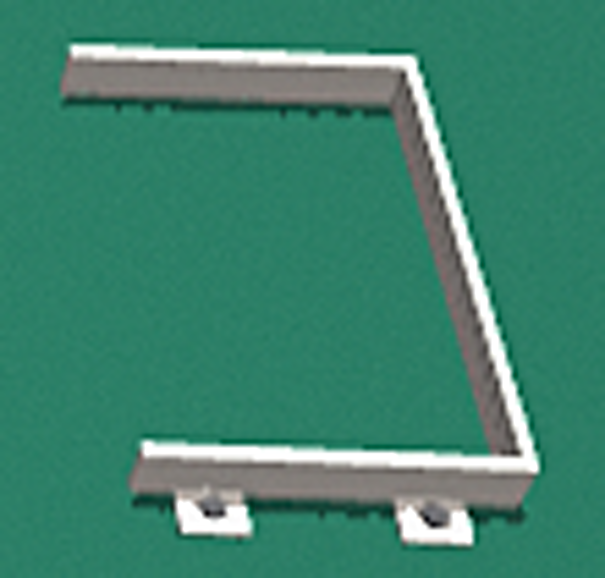

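Request:
apply_moves --targets '[[10,[556.6,-621,-130],[0,0,-50.7]],[10,[556.6,-621,-130],[0,0,-50.7]],[10,[556.6,-621,-130],[0,0,-50.7]],[10,[556.6,-621,-130],[0,0,-50.7]],[10,[556.6,-621,-130],[0,0,-50.7]],[10,[556.6,-621,-130],[0,0,-50.7]],[10,[556.6,-621,-130],[0,0,-50.7]],[10,[556.6,-621,-130],[0,0,-50.7]],[10,[556.6,-621,-130],[0,0,-50.7]],[10,[556.6,-621,-130],[0,0,-50.7]],[10,[556.6,-621,-130],[0,0,-50.7]],[10,[556.6,-621,-130],[0,0,-50.7]],[10,[556.6,-621,-130],[0,0,-50.7]],[10,[556.6,-621,-130],[0,0,-50.7]],[10,[556.6,-621,-130],[0,0,-50.7]],[10,[556.6,-621,-130],[0,0,-50.7]],[10,[556.6,-621,-130],[0,0,-50.7]],[10,[556.6,-621,-130],[0,0,-50.7]],[10,[556.6,-621,-130],[0,0,-50.7]]]'

```text
time_s: 2.0
eef_pos: [708.3, -118.8, 99.8]
ee_rot: [-0.001, 0.556, 0.831, -0.0]
force: [-1.0, 0.4, 0.2]
grip_width: 0.12
grip_force: 0.0
```

Request:
apply_moves --targets '[[10,[0,0,-40],[0,0,0]],[10,[0,0,-75],[0,0,0]],[10,[0,0,-88],[0,0,0]],[10,[0,0,-96],[0,0,0]],[10,[0,0,-97],[0,0,0]],[10,[0,0,-97],[0,0,0]]]'

```text
time_s: 2.6
eef_pos: [709.4, -118.5, 6.1]
ee_rot: [0.001, 0.556, 0.831, 0.0]
force: [0.4, 0.1, 0.4]
grip_width: 0.118
grip_force: 0.0
```

Run:
```python
from h import *
grab('scene','s2');p=load('s2')['p']
cv2.imwrite('pics/s2c.png',cv2.resize(p[160:340,200:340],None,fx=3.3,fy=3.3,interpolation=cv2.INTER_CUBIC))
s=ctrl.sense();print(s['eef_pos'],s['force'])
```

```text
[ 709.47282943 -118.5850349     6.22618985] [-0.14444405 -0.91588536  0.32441507]
```

View pics/s2c.png

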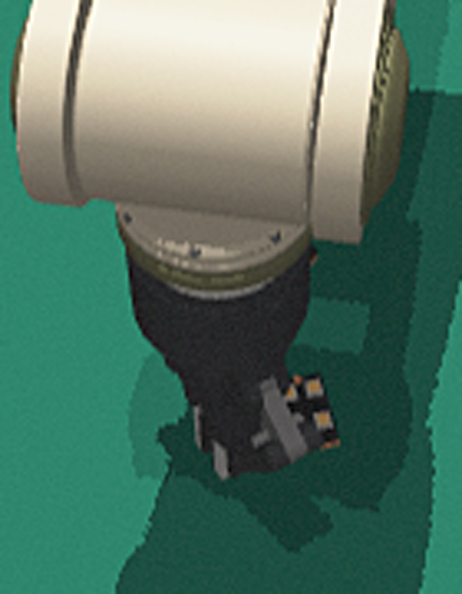

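The crop shows the fingertips at (220–300,430), just behind module3 at (315,405), which hasn't moved. I'll drop 3 mm and push along the 112.5° line.

Request:
apply_moves --targets '[[10,[0,0,-3],[0,0,0]],[10,[-2,5,-3],[0,0,0]],[10,[-4,10,-3],[0,0,0]],[10,[-6,15,-3],[0,0,0]],[10,[-9,22,-3],[0,0,0]],[10,[-12,29,-3],[0,0,0]],[10,[-15,36,-3],[0,0,0]],[10,[-18,43,-3],[0,0,0]],[10,[-22,52,-3],[0,0,0]],[10,[-26,61,-3],[0,0,0]],[10,[-30,71,-3],[0,0,0]],[10,[-34,81,-3],[0,0,0]],[10,[-37,90,-3],[0,0,0]],[10,[-41,99,-3],[0,0,0]],[10,[-45,108,-3],[0,0,0]],[10,[-49,117,-3],[0,0,0]],[10,[-52,125,-3],[0,0,0]],[10,[-54,130,-3],[0,0,0]],[10,[-56,134,-3],[0,0,0]]]'

```text
time_s: 4.55
eef_pos: [652.5, 15.9, 1.3]
ee_rot: [0.0, 0.556, 0.831, 0.0]
force: [-0.3, -0.1, 0.3]
grip_width: 0.116
grip_force: 0.1
```

Run:
```python
from h import *
grab('scene','s3');p=load('s3')['p'];grab('side','d3');q=load('d3')['p']
cv2.imwrite('pics/s3c.png',np.hstack([cv2.resize(p[160:320,230:370],None,fx=2.8,fy=2.8),cv2.resize(q[120:280,230:370],None,fx=2.8,fy=2.8)]))
s=ctrl.sense();print(s['eef_pos'],s['force'])
```

```text
[652.48432761  15.95985146   1.2979711 ] [ 0.09511732 -0.16891108  0.15715368]
```

View pics/s3c.png

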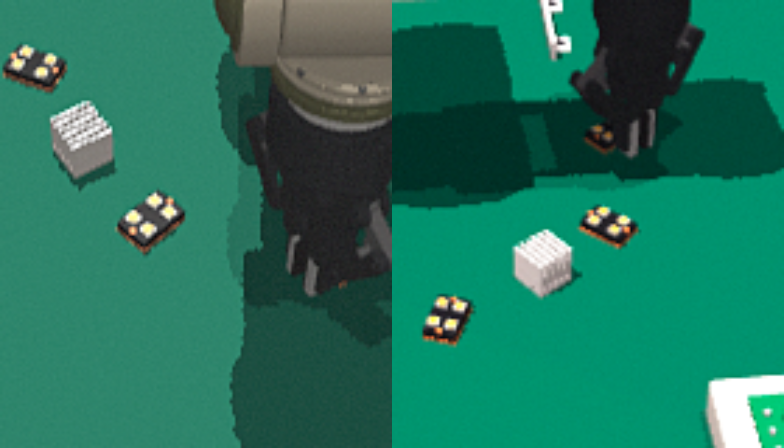

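The module is just ahead of the fingers: in the side half its left end shows at (600,138), and in the scene half a copper corner shows at (340,283). I'll check the offset against the TCP.

Run:
```python
from h import *
d=np.array([-.383,.924]);n=np.array([.924,.383]);t=np.array([652.5,15.9])
for tag,(a,b,c,e) in [('d3',(296,158,325,178)),('s3',(335,245,365,268))]:
    z=load(tag);P=cloud(z)[b:e,a:c].reshape(-1,3);im=z['p'][b:e,a:c].reshape(-1,3).astype(int)
    m=(P[:,2]<16)&(P[:,2]>5)&(im[:,1]-im[:,2]<25)
    T=P[m,:2]-t;print(tag,m.sum());print('lat',np.percentile(T@n,[0,5,50,95,100]).round(1),'fwd',np.percentile(T@d,[0,5,50,95,100]).round(1))
    T=P[m];print(T.mean(0).round(1))
```

```text
d3 113
lat [-23.2 -21.6 -13.3   7.8  13. ] fwd [-12.3 -10.5  14.7  32.9  35.5]
[638.2  22.9  10.6]
s3 47
lat [-5.8 -5.4 11.1 18.  18.2] fwd [-12.8 -11.8  -7.3   2.9  34.6]
[661.8  13.5  11.6]
```

The module sits square against the fingers, about 4 mm to one side, as expected. Carrying on into the fence.

Request:
apply_moves --targets '[[10,[-2,5,1],[0,0,0]],[10,[-5,12,1],[0,0,0]],[10,[-9,22,1],[0,0,0]],[10,[-14,34,1],[0,0,0]],[10,[-20,48,1],[0,0,0]],[10,[-26,63,1],[0,0,0]],[10,[-32,77,1],[0,0,0]],[10,[-38,92,1],[0,0,0]],[10,[-44,107,1],[0,0,0]],[10,[-50,121,1],[0,0,0]],[10,[-56,136,1],[0,0,0]],[10,[-62,150,1],[0,0,0]],[10,[-68,165,1],[0,0,0]],[10,[-74,179,1],[0,0,0]],[10,[-80,194,1],[0,0,0]],[10,[-85,206,1],[0,0,0]],[10,[-89,216,1],[0,0,0]],[10,[-92,223,1],[0,0,0]],[10,[-94,228,1],[0,0,0]],[10,[-95,230,1],[0,0,0]]]'

```text
time_s: 6.65
eef_pos: [557.6, 245.8, 2.3]
ee_rot: [0.0, 0.556, 0.831, 0.0]
force: [0.7, 0.7, 0.2]
grip_width: 0.116
grip_force: 0.1
```

Request:
apply_moves --targets '[[10,[3,-7,3],[0,0,0]],[10,[6,-14,40],[0,0,0]],[10,[8,-40,80],[0,0,-2]],[10,[15,-85,90],[0,0,-4.5]],[10,[23,-135,90],[0,0,-4.5]],[10,[31,-184,90],[0,0,-4.5]],[10,[39,-233,90],[0,0,-4.5]],[10,[47,-282,90],[0,0,-4.5]],[10,[54,-331,90],[0,0,-4.5]],[10,[57,-366,90],[0,0,-4.5]],[10,[57,-366,85],[0,0,-4.5]],[10,[57,-366,60],[0,0,-4.5]],[10,[57,-366,25],[0,0,-4.5]],[10,[57,-366,8],[0,0,-4.5]],[10,[57,-366,2],[0,0,-4.5]],[10,[57,-366,0],[0,0,-4.5]],[10,[57,-366,0],[0,0,-4.5]]]'

```text
time_s: 8.35
eef_pos: [615.1, -120.6, 3.2]
ee_rot: [0.001, 0.588, 0.809, 0.0]
force: [0.3, -0.4, -0.5]
grip_width: 0.117
grip_force: 0.0
```

```bash
cat > seg.py <<'E'
from h import *
import sys
# find black/gold modules & heatsink via height: cluster of points z 6..40 in work area
for n in sys.argv[1:]:
    grab(n,n+'x');z=load(n+'x');P=cloud(z);im=z['p'].astype(int)
    m=((P[...,2]>6.5)&(P[...,2]<40)&(im[...,1]-im[...,2]<35)&(P[...,0]>400)&(P[...,0]<740)&(P[...,1]>-190)&(P[...,1]<340)).astype(np.uint8)
    k,l,st,_=cv2.connectedComponentsWithStats(m,connectivity=8)
    for i in range(1,k):
        if st[i,4]<60: continue
        T=P[l==i];r=cv2.minAreaRect(T[:,:2].astype(np.float32))
        d=np.array(r[0])-[542,182.5];c=[d@[.977,-.213],d@[.213,.977]]
        print(n,'c',np.round(r[0],1),'size',np.round(r[1],1),round(r[2],1),'z',np.percentile(T[:,2],[50,95]).round(1),'n',len(T),'own',np.round(c,1))
s=ctrl.sense();print(s['time_s'],s['eef_pos'],s['force'])
E
python3 seg.py scene side
```

```text
scene c [554.4 242.8] size [125.4 192.5] 77.9 z [16.2 22. ] n 1299 own [-0.7 61.5]
scene c [545.8 265. ] size [38.7 25.7] 19.7 z [10.1 12.6] n 201 own [-13.8  81.4]
scene c [596.8 -74.9] size [25.2 38.9] 36.4 z [10.4 12.8] n 188 own [ 108.4 -239.8]
scene c [ 624.  -125.3] size [34.5 12.1] 46.1 z [19.8 35.9] n 110 own [ 145.7 -283.3]
side c [527.8 287.6] size [210.  102.9] 23.5 z [15.  22.6] n 390 own [-36.3  99.7]
side c [546.8 264.4] size [40.2 26. ] 17.7 z [10.6 13.2] n 79 own [-12.8  81.1]
side c [593.1 -77.7] size [17.9 37.2] 32.0 z [10.1 13. ] n 83 own [ 105.4 -243.3]
side c [ 617.  -125.6] size [40.7 17.8] 9.5 z [24.5 37.6] n 186 own [ 139. -285.]
side c [ 531.2 -110.4] size [32.6 32.4] 23.6 z [26.3 32. ] n 310 own [  51.9 -288.5]
side c [ 450.5 -134.3] size [38.  24.3] 56.7 z [10.6 13.3] n 176 own [ -21.9 -329. ]
8.45 [ 615.24473232 -120.66451001    3.51862394] [-0.29305928  0.40737621  0.23085226]
```

Module3 is inside the fence at own (-13, 81). Next, the curved push of module2.

Request:
apply_moves --targets '[[10,[-1,4,0],[0,0,0]],[10,[-4,11,0],[0,0,0]],[10,[-6,19,0],[0,0,0]],[10,[-9,27,0],[0,0,0]],[10,[-11,35,0],[0,0,0]],[10,[-14,43,0],[0,0,0]],[10,[-17,52,0],[0,0,0]],[10,[-20,62,0],[0,0,0]],[10,[-23.4,73.5,0],[0,0,-3]],[10,[-26.2,85.2,0],[0,0,-6]],[10,[-28.4,97,0],[0,0,-9]],[10,[-30,109,0],[0,0,-12]],[10,[-31,121,0],[0,0,-15]],[10,[-31.2,133,0],[0,0,-18]],[10,[-31,144,0],[0,0,-21]],[10,[-30,153,0],[0,0,-24]],[10,[-30,157,0],[0,0,-24]]]'

```text
time_s: 10.15
eef_pos: [584.4, 37.7, 2.3]
ee_rot: [-0.0, 0.743, 0.669, -0.0]
force: [-0.6, -0.9, -0.4]
grip_width: 0.112
grip_force: 0.2
```

```bash
python3 seg.py scene side
```

```text
scene c [554.9 242.9] size [125.  192.8] 77.6 z [16.4 22.1] n 1300 own [-0.3 61.8]
scene c [ 451.8 -133.7] size [38.  25.2] 57.8 z [10.4 13.1] n 187 own [ -20.8 -328.1]
scene c [546.4 264.5] size [38.2 24.4] 19.8 z [10.1 12.6] n 205 own [-13.2  81.1]
scene c [ 531.6 -110.4] size [32.8 30.7] 23.8 z [27.6 32.2] n 367 own [  52.2 -288.4]
scene c [591.9  54.6] size [60.7 32.4] 79.3 z [11.3 30.1] n 269 own [  76.  -114.3]
side c [514.8 285.2] size [189.6  92. ] 27.9 z [15.5 22.4] n 351 own [-48.4  94.5]
side c [545.2 264.3] size [39.2 26.9] 23.0 z [10.9 13.7] n 82 own [-14.4  80.6]
side c [584.2  52.6] size [36.4 60.8] 3.1 z [22.2 38.5] n 187 own [  68.9 -117.9]
side c [ 531.1 -111.1] size [32.1 32.2] 24.3 z [26.3 32. ] n 305 own [  51.8 -289.1]
side c [ 450.5 -133.8] size [38.6 25.9] 54.4 z [10.9 12.9] n 173 own [ -22.  -328.5]
10.25 [584.42077882  37.14461432   2.23172694] [ 0.14470729 -0.42781287  0.14171173]
```

Run:
```python
from h import *
for n in ['scenex','sidex']:
    z=load(n);P=cloud(z).reshape(-1,3);im=z['p'].reshape(-1,3).astype(int)
    m=(abs(P[:,0]-590)<50)&(P[:,1]>44)&(P[:,1]<110)&(P[:,2]>6.5)&(P[:,2]<15)&(im[:,1]-im[:,2]<35)
    print(n,m.sum(),[np.round(a,1) for a in cv2.minAreaRect(P[m,:2].astype(np.float32))],P[m].min(0).round(1),P[m].max(0).round(1))
```

```text
scenex 165 [array([591.4,  65.5]), array([39., 24.]), np.float64(84.7)] [581.   45.3   6.5] [604.7  85.5  14.8]
sidex 26 [array([594. ,  65.1]), array([37.3,  5.2]), np.float64(75.3)] [587.6  46.5   7.2] [600.9  83.7  13. ]
```

Module2 is now end-on at (591, 66) with its axis at 85°. Next, straight in.

Request:
apply_moves --targets '[[10,[0.5,5,1],[0,0,0]],[10,[1.3,12,1],[0,0,0]],[10,[2.3,22,1],[0,0,0]],[10,[3.5,33,1],[0,0,0]],[10,[4.7,45,1],[0,0,0]],[10,[6,57,1],[0,0,0]],[10,[7.3,69,1],[0,0,0]],[10,[8.5,81,1],[0,0,0]],[10,[9.8,93,1],[0,0,0]],[10,[11,105,1],[0,0,0]],[10,[12.3,117,1],[0,0,0]],[10,[13.5,128,1],[0,0,0]],[10,[14.5,138,1],[0,0,0]],[10,[15.2,145,1],[0,0,0]],[10,[15.6,149,1],[0,0,0]],[10,[15.8,151,1],[0,0,0]],[10,[15.8,151,1],[0,0,0]]]'

```text
time_s: 11.95
eef_pos: [600.4, 187.5, 3.3]
ee_rot: [-0.0, 0.743, 0.669, -0.0]
force: [-0.5, 0.2, 0.0]
grip_width: 0.12
grip_force: 0.0
```

Request:
apply_moves --targets '[[10,[-1,-8,2],[0,0,0]],[10,[-2,-15,40],[0,0,0]],[10,[-15,-40,80],[0,0,-4]],[10,[-34,-82,90],[0,0,-9]],[10,[-54,-127,90],[0,0,-9]],[10,[-74,-172,90],[0,0,-9]],[10,[-94,-217,90],[0,0,-9]],[10,[-114,-262,90],[0,0,-9]],[10,[-134,-307,90],[0,0,-9]],[10,[-152,-345,90],[0,0,-9]],[10,[-165,-367,90],[0,0,-9]],[10,[-165,-367,85],[0,0,-9]],[10,[-165,-367,60],[0,0,-9]],[10,[-165,-367,25],[0,0,-9]],[10,[-165,-367,7],[0,0,-9]],[10,[-165,-367,1],[0,0,-9]],[10,[-165,-367,0],[0,0,-9]],[10,[-165,-367,0],[0,0,-9]]]'

```text
time_s: 13.75
eef_pos: [435.9, -179.6, 4.1]
ee_rot: [0.001, 0.793, 0.609, 0.0]
force: [0.2, 0.4, 0.5]
grip_width: 0.116
grip_force: 0.0
```

```bash
python3 seg.py scene side
```

```text
scene c [554.8 242.3] size [125.2 193.3] 77.7 z [16.5 22. ] n 1289 own [-0.3 61.2]
scene c [ 443.8 -174.8] size [13.6 36.1] 44.5 z [23.  35.7] n 113 own [ -19.8 -370. ]
scene c [ 451.2 -133. ] size [37.2 26.3] 55.5 z [10.4 13.1] n 193 own [ -21.5 -327.6]
scene c [546.5 264.1] size [38. 24.] 26.8 z [10.2 12.6] n 200 own [-13.   80.7]
scene c [ 531.7 -109.8] size [32.9 31.8] 20.2 z [27.6 32. ] n 385 own [  52.2 -287.8]
scene c [606.9 216.2] size [38.4 25.7] 82.4 z [10.4 12.9] n 230 own [56.2 46.7]
side c [646.9 224.8] size [127.7  25.2] 86.9 z [18.  22.7] n 104 own [93.5 63.7]
side c [ 531.6 -110.6] size [32.3 30.2] 23.1 z [27.6 31.8] n 222 own [  52.3 -288.5]
side c [ 437.3 -155.6] size [72.3 15.4] 65.9 z [13.2 37.9] n 156 own [ -30.3 -352.6]
13.85 [ 435.98652202 -179.76218382    4.23621832] [-0.88826955  0.12857591 -0.22378299]
```

Module2 is inside at own (56, 47). Now module1.

Request:
apply_moves --targets '[[10,[1,4,-1],[0,0,0]],[10,[3,11,-1],[0,0,0]],[10,[5,19,-1],[0,0,0]],[10,[7.2,27,-1],[0,0,0]],[10,[9.4,35,-1],[0,0,0]],[10,[11.5,43,-1],[0,0,0]],[10,[14,52,-1],[0,0,0]],[10,[16.8,62.8,-1],[0,0,0]],[10,[19.7,74.4,-1],[0,0,2]],[10,[22.1,86.2,-1],[0,0,5]],[10,[23.9,98,-1],[0,0,7.5]],[10,[25,106,-1],[0,0,7.5]],[10,[25.5,110,-1],[0,0,7.5]],[10,[25.5,110,-1],[0,0,7.5]]]'

```text
time_s: 15.25
eef_pos: [460.9, -69.0, 2.3]
ee_rot: [-0.0, 0.752, 0.659, -0.0]
force: [-0.1, -0.4, -0.5]
grip_width: 0.116
grip_force: 0.0
```

```bash
python3 seg.py scene side
python3 - <<'E'
from h import *
for n in ['scenex','sidex']:
    z=load(n);P=cloud(z).reshape(-1,3);im=z['p'].reshape(-1,3).astype(int)
    m=(abs(P[:,0]-460)<45)&(P[:,1]>-62)&(P[:,1]<10)&(P[:,2]>6.5)&(P[:,2]<15)&(im[:,1]-im[:,2]<35)
    print(n,m.sum(),[np.round(a,1) for a in cv2.minAreaRect(P[m,:2].astype(np.float32))] if m.sum() else 0)
E
```

```text
scene c [555.6 242.8] size [124.9 191.5] 77.6 z [16.2 22. ] n 1287 own [ 0.4 61.8]
scene c [464.1 -50.2] size [30.  62.1] 6.1 z [11.2 27.6] n 261 own [ -26.5 -244. ]
scene c [546.5 264.3] size [37.8 25.5] 22.6 z [10.3 12.7] n 197 own [-13.   80.8]
scene c [ 531.5 -110.2] size [32.  30.8] 21.5 z [27.6 32.2] n 373 own [  52.1 -288.2]
scene c [607.2 216.7] size [38.5 25.1] 81.9 z [10.1 12.8] n 233 own [56.4 47.3]
side c [641.5 235.9] size [ 55.7 140.1] 14.2 z [16.4 23. ] n 187 own [85.9 73.4]
side c [606.1 215.2] size [37.6 23.1] 84.1 z [10.8 12.9] n 79 own [55.7 45.6]
side c [458.6 -53.2] size [36.5 62.8] 5.4 z [19.3 37.7] n 211 own [ -31.3 -248. ]
side c [ 531.1 -110.9] size [32.5 31.5] 22.6 z [26.7 32. ] n 305 own [  51.8 -288.9]
15.35 [460.9586391  -69.64154718   2.28041366] [0.93070186 0.61494102 0.46670348]
scenex 180 [array([461.5, -40.2]), array([40.6, 27.8]), np.float64(86.5)]
sidex 54 [array([467.5, -40.7]), array([40.2,  9.1]), np.float64(79.0)]
```

Request:
apply_moves --targets '[[10,[0.6,5,0],[0,0,0]],[10,[1.6,12,0],[0,0,0]],[10,[2.9,22,0],[0,0,0]],[10,[4.5,34,0],[0,0,0]],[10,[6.3,48,0],[0,0,0]],[10,[8.3,63,0],[0,0,0]],[10,[10.3,78,0],[0,0,0]],[10,[12.3,93,0],[0,0,0]],[10,[14.2,108,0],[0,0,0]],[10,[16.2,123,0],[0,0,0]],[10,[18.2,138,0],[0,0,0]],[10,[20.2,153,0],[0,0,0]],[10,[22.1,168,0],[0,0,0]],[10,[23.8,181,0],[0,0,0]],[10,[25,190,0],[0,0,0]],[10,[25.7,195,0],[0,0,0]],[10,[25.7,195,0],[0,0,0]]]'

```text
time_s: 17.05
eef_pos: [486.6, 126.0, 2.2]
ee_rot: [-0.0, 0.752, 0.659, -0.0]
force: [-0.5, 0.4, 0.6]
grip_width: 0.116
grip_force: 0.0
```

```bash
python3 seg.py scene side >/dev/null
python3 - <<'E'
from h import *
t=ctrl.sense()['eef_pos'];print(t)
for n in ['scenex','sidex']:
    z=load(n);P=cloud(z).reshape(-1,3);im=z['p'].reshape(-1,3).astype(int)
    m=(abs(P[:,0]-t[0])<32)&(P[:,1]>t[1]+7)&(P[:,1]<t[1]+60)&(P[:,2]>6.5)&(P[:,2]<15)&(im[:,1]-im[:,2]<35)
    print(n,m.sum(),[np.round(a,1) for a in cv2.minAreaRect(P[m,:2].astype(np.float32))] if m.sum() else 0)
E
```

```text
[486.57474163 125.31530493   2.23856977]
scenex 131 [array([488.1, 154.9]), array([39.8, 24.4]), np.float64(87.1)]
sidex 36 [array([493. , 152.4]), array([37.8,  9.1]), np.float64(81.1)]
```

Tracking well. The last 93 mm, then I'll back off, lift and check.

Request:
apply_moves --targets '[[10,[0.6,5,0],[0,0,0]],[10,[1.6,12,0],[0,0,0]],[10,[2.9,22,0],[0,0,0]],[10,[4.5,34,0],[0,0,0]],[10,[6.3,48,0],[0,0,0]],[10,[7.9,60,0],[0,0,0]],[10,[9.5,72,0],[0,0,0]],[10,[10.8,82,0],[0,0,0]],[10,[11.7,89,0],[0,0,0]],[10,[12.2,93,0],[0,0,0]],[10,[12.2,93,0],[0,0,0]],[10,[11,83,1],[0,0,0]],[10,[10,77,30],[0,0,0]],[10,[10,77,80],[0,0,0]],[10,[-20,40,120],[0,0,0]],[10,[-40,0,140],[0,0,0]],[10,[-60,-40,140],[0,0,0]],[10,[-60,-80,140],[0,0,0]],[10,[-60,-80,140],[0,0,0]],[10,[-60,-80,140],[0,0,0]]]'

```text
time_s: 19.15
eef_pos: [426.4, 44.3, 142.5]
ee_rot: [0.0, 0.753, 0.658, 0.0]
force: [-1.0, 0.7, 0.6]
grip_width: 0.121
grip_force: 0.0
```

```bash
python3 seg.py scene side; cp pics/scenex.png pics/final.png
```

```text
scene c [555.3 242.5] size [124.8 192.9] 77.7 z [16.2 21.9] n 1290 own [ 0.2 61.4]
scene c [499.4 247.5] size [37.7 25. ] 87.0 z [10.3 12.9] n 190 own [-55.5  54.5]
scene c [546.1 264.6] size [37.9 24.9] 22.0 z [10.1 12.9] n 199 own [-13.5  81. ]
scene c [ 531.6 -110.4] size [31.8 30.5] 22.3 z [27.5 31.9] n 366 own [  52.2 -288.3]
scene c [606.9 217. ] size [38.3 25.9] 84.7 z [10.1 12.8] n 232 own [56.  47.5]
side c [599.2 272.8] size [101.1 210.8] 42.2 z [15.5 22.2] n 406 own [ 36.6 100.4]
side c [546.2 264.6] size [38.3 25.4] 25.2 z [10.4 13.5] n 82 own [-13.3  81.2]
side c [498.3 247.7] size [45.7 22.8] 83.4 z [10.9 13.2] n 80 own [-56.6  54.4]
side c [606.1 216.1] size [38.4 22.7] 83.3 z [10.7 13.8] n 78 own [55.5 46.5]
side c [ 531.2 -110.3] size [32.2 31.5] 24.3 z [26.4 32. ] n 301 own [  51.8 -288.3]
19.25 [426.51730327  45.74815431 142.18433554] [-0.10093985  0.6921425   0.68627931]
```

View pics/final.png

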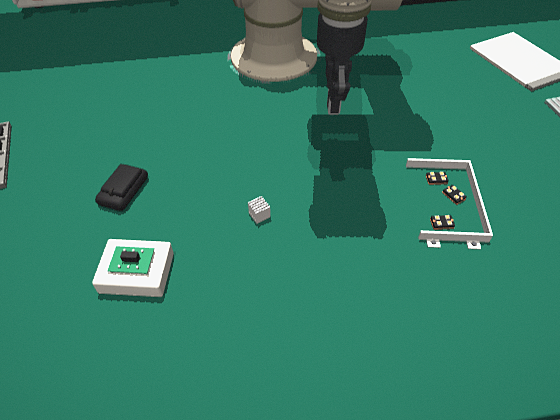

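All three modules lie inside the fence at (437,177), (455,194) and (443,221). The heat sink (259,209), fixture and mouse have not moved, and the arm is clear.

```bash
python3 -c "
from rig import ctrl
print(ctrl.finish_job())"
```

```text
the job is handed in; nothing more can be done
None
```

All three modules were pushed flat across the bench and now lie fully inside the fence; the heat sink, fixture and mouse are where they were, and the job was handed in at about 19 s.

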